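Blow out the lathe chuck and hang up the blow gun

ROBOT

A 6-joint arm with a two-finger parallel gripper is mounted at the origin on the work surface. World frame = base frame: x ahead of the robot, y to its left, z up, the work surface at z = 0. Lengths are in m, angles in rad, forces in N, time in s.
With the tool pointing down it reaches from about 0.35 to 0.975 m from the base axis. Payload 4.9 kg.
Tool frame: the origin (TCP) lies at the very end of the fingers, on their centre line; the grasp point (between the pads) lies 19 mm behind it; z points along the fingers, y is the line along which they close (so a half turn about z gives the same grasp; the last joint's range is limited). The gripper opens to 85 mm and grips with 20 to 120 N. Pads are 22 mm wide; open, the fingers measure 114 mm over their backs; the gripper's body (76 mm by 85 mm) begins 54 mm behind the grasp point. The pads swing forward as they close: fully open they stand 13 mm farther back than shut.
Start: joints at [1.118, 0.053, 1.613, -0, 1.476, -0.119], TCP at [0.205, 0.59, 0.231] pointing down, gripper open.
Joint ranges: [-3.01, 3.01], [-1.01, 2.22], [0.06, 2.58], [-1.02, 4.17], [0.09, 2.62], [-3.14, 3.14]. Speed limits (rad/s): [2.57, 2.57, 3.14, 3.14, 3.14, 3.14].

INTERFACE

Orientations are given as a rotation vector (axis times angle).
In Python, from station import get_obs, get_image, finish_job gives the robot as it stands. The module is installed in compiled form; this text tells all that it offers.
- The arm moves only by the tool carry_out, never from a script. Its argument "rows" is a list of rows, each a list of 7 numbers: the turn, a rotation vector about the tool's x, y, z as a fraction of full scale, then the shift along the tool's x, y, z as a fraction of full scale, then the closure, from -1 (fully open) to 1 (shut). A call has 1 to 5 rows; each row is the pose to reach, as a shift and turn from the pose commanded when the call began, along the tool's axes at that moment, turning the shorter way round; what a row does not reach only later rows make up. Full scale, the value 1, is 300 mm for a shift and pi rad for a turn. A row lasts 1/10 s, in which the tool goes at most 50 mm and 8.59 degrees, less where a joint would pass 70% of its speed; a pose out of reach is approached as far as the arm can. A call with a number of a shift or a turn outside -1 to 1 is refused whole. A call with a gripper value outside its range is refused whole. The fingers move at their own pace and stop on an object; "force" is the grip in N (left out, the last holds). Time passes only in rows, so rows that repeat a pose let the fingers close. It gives the time, the measured TCP pose, the force, the opening and the grip force at its end, in the units of the state.
- get_obs(): the state, without advancing time (a new reading comes with each control period).
- get_image(name): name is "scene" or "top" or "wrist"; returns a dict with "img" (420x560x3 uint8, blue, green, red), "mtx" (3x3 intrinsics, pixels), "D" ([k1, k2, p1, p2, k3] as OpenCV has them; the pictures are not rectified), "R" (3x3) and "t" (3): a world point X has camera coordinates R X + t. Camera axes: x right, y down, z forward; pixel columns grow to the right and rows downward; lengths in m; the calibration is good to about 2 mm. A picture is of the moment at which its call begins. There is no depth.
- finish_job(): hands the job in; it is judged then, once.
The state is a dict: "t": time; "q": joint angles; "dq": joint speeds; "effort": joint torques, N m; "tool_pos": TCP position; "tool_rot": TCP orientation; "contact_force": force on the tool from outside, world axes, zero at the start; "wrist_torque": the same for the moment, N m; "opening": finger opening in m; "grip_force": force on a finger pad.
Only numpy, scipy, OpenCV 4.12 (cv2) and the standard library are available. Lean on these libraries where they do the work, as an engineer would, in place of code of your own. Each camera call takes 0.05 s, during which the arm holds its last target. There are 200 camera calls.

TASK

Pick up the cordless blow gun by pinching its grip and trigger, point the nozzle straight at the chuck's open mouth two or three centimetres in front of it without touching the lathe, and blow on the gentle first stage for about a second, then squeeze through the pressure point to full blast for a second. Ease the trigger back out of full blast before you leave the chuck (full blast only there), then hang the gun by its wire bail on the hanger's hook and let go. Leave the other things on the bench where they are.

Things in the scene. Friction and masses are not known exactly. Their poses are not given: they have to be found in the camera images.
- gun: Orange and black cordless blow gun, about 0.34 kg, lying on its side, flat on the bench. Origin: its underside below the middle of the grip. Own axes: +x where the nozzle points, +y from grip to barrel, +z up as it lies; all parts are centred on the plane z = 28 mm. Black grip: bar along y from y = -75 to 37 mm, 34 mm thick in z, back face at x = -20 mm.
- grip (a point): On the gun at (4, 0, 28) mm of its frame: the point to pinch, midway between the red trigger's face (x = 28 mm, y = -23 to 23, 26 mm high in z) and the back of the grip. Fingers close along the gun's x: 48 mm across untouched, 44 on the first stage, 40 at full blast. Pinched there, the gun is held and fired.
- nozzle (a point): On the gun: centre of the nozzle's tip (171, 65, 28 mm in its frame). The black nozzle (radius 24 tapering to 9 mm) starts at x = 70 mm from the motor housing, an orange cylinder of radius 28 mm along x, axis at y = 65 mm, from x = -55 to 70 mm. Grey battery at the grip's foot: x = -36 to 49, y = -105 to -71, z = 0 to 56 mm. Centre of mass near (10, 16, 28) mm.
- bail (a point): On the gun: middle of the top bar, 6 mm thick, of its steel hanging bail (10, 85, 96 mm in its frame). The bail is an upright wire arch on the motor housing, in the gun's x-z plane; its clear opening is 54 mm along x and 37 mm high, from the housing's top (z = 56 mm) to the bar's underside (z = 93 mm). A hook passes through it along the gun's y.
- trigger (a joint): First-stage travel of the trigger, 0 to 0.004 m, towards the grip (gun -x). It starts to yield at 2.5 N and is fully in at 5 N; there it meets the pressure point. Springs back by itself. A pinch of 6 to 12 N carries the gun on this gentle stage.
- blast (a joint): Second-stage travel of the trigger, a further 0 to 0.004 m the same way: yields only from 13 N (the pressure point), fully in at 17 N; springs back when the pinch falls below 13 N. A pinch of 20 N or more gives full blast.
- lathe: Green bench lathe, fixed. Origin on the bench below the chuck's mouth; spindle axis along its own y at 160 mm height. The steel cup chuck (radius 46, bore radius 28 mm) faces its own +y. The headstock, 140 mm wide, 220 mm high, begins 110 mm behind the mouth; the bed, 120 mm wide, 55 mm high, runs from y = -300 to 60 mm.
- mouth (a point): Centre of the chuck's open mouth, in the plane of its rim; axes as the lathe (+y points straight out of the mouth).
- hook: Tool hanger, fixed: wooden foot 110 x 120 x 18 mm, dark upright rod (radius 8 mm, 290 mm high) through its origin, and a brass arm, 8 mm thick, that runs from the rod level along its own -x, centre line 260 mm above the bench, to x = -124 mm, where it turns up into a tip.
- hook_tip (a point): Centre of the upturned tip's end: (-133, 0, 274 mm) in the hanger's frame; the tip's top is 278 mm above the bench. Below the arm a black rubber bumper bar (16 mm thick, 120 mm long along the hanger's y, centre at x = -56 mm, 195 mm above the bench) lets the hung gun's housing lean on it when it is let go with the bail about 25 mm behind the tip.
- gouge: Bystander: turning gouge, 280 mm long, lying: pale wooden handle, steel blade. Origin at its middle, on the bench; leave it alone.
- bowl: Bystander: small pale turned wooden bowl, 120 mm across, 50 mm high. Origin at the centre of its underside; leave it alone.
- blank: Bystander: upright wooden cylinder, 70 mm across, 75 mm high. Origin at the centre of its underside; leave it alone.
- offcut: Bystander: plywood offcut 80 x 60 x 35 mm. Origin at the centre of its underside; leave it alone.
- wax: Bystander: round tin with paper label, 72 mm across, 50 mm high. Origin at the centre of its underside; leave it alone.
- sanding_block: Bystander: cork block 90 x 55 x 30 mm. Origin at the centre of its underside; leave it alone.

How it is judged:
By the outcome, as a careful person would: the job done as asked, in the order asked, and still so for the second after the job is handed in, with the robot touching nothing.
It also fails if it takes over 66 s, if anything falls off the work surface, if the arm or the gripper's body presses on something with over 40 N, if the wrist force passes 120 N, or if a joint passes its speed limit or range.

## Working session

There is one attempt and no reset: what is moved stays moved. The work goes in short steps, Python scripts to look and compute and a tool call to move; the robot and the scene stay as the last step left them, time stands still between calls to the robot, and variables do not carry over. Pictures are saved under pics/ and viewed, at most 10 in all, crops included, and the job is handed in when it is done.

Besides the shell and the picture viewer there is one more tool, called after ">>>" by a JSON object that holds its "fn" and its "kwargs". carry_out: Moves the arm, as the interface text tells. Shift numbers are shares of 300 mm and turn numbers shares of pi rad, none past 1 either way. Its arguments: {"type":"object","properties":{"rows":{"type":"array"},"force":{"type":"number"}},"required":["rows"]}

```bash
mkdir -p pics; ls; python3 - <<'E'
from station import *
import cv2
for n in ["scene","top"]:
    d=get_image(n); cv2.imwrite(f"pics/{n}0.png",d["img"]); print(n,d["mtx"].tolist(),d["D"],d["R"].tolist(),d["t"])
o=get_obs(); print(o)
E
```

```text
pics
scene [[428.3438020335709, 0.0, 275.0787352975551], [0.0, 428.3438020335709, 213.19735717074815], [0.0, 0.0, 1.0]] [-0.07888004  0.          0.          0.          0.        ] [[0.22024302762131223, 0.9753760602214687, -0.011599565985147402], [0.7044350302941664, -0.16726679178478296, -0.6897775789778056], [-0.6747327596009064, 0.1437475617632242, -0.7239284091734992]] [-0.14651276 -0.28558551  1.4812113 ]
top [[418.82194551486776, 0.0, 281.65436842477754], [0.0, 418.82194551486776, 209.17808812837228], [0.0, 0.0, 1.0]] [-0.07957645  0.          0.          0.          0.        ] [[-0.0018432706527574147, -0.9999476420714389, -0.010065558557273122], [-0.9838715814186835, 0.0036138526658960734, -0.17883973648383755], [0.17886674825131685, 0.009573566977799146, -0.9838267292492727]] [0.03422801 0.55979209 1.09850343]
{'t': 0.1, 'q': array([ 1.11800095e+00,  5.33361815e-02,  1.61417523e+00, -2.53084495e-07,
        1.47597243e+00, -1.18976929e-01]), 'dq': array([ 6.45140548e-05, -3.26531373e-04, -8.79258618e-04, -3.61952831e-04,
        4.17903064e-04,  1.57664007e-04]), 'effort': array([ 1.38012783e-04, -3.94907105e+01, -3.71361351e+01, -7.80937648e-05,
        3.99779718e-03, -1.08001527e-05]), 'tool_pos': array([0.20452068, 0.58999279, 0.23014676]), 'tool_rot': array([-5.21840696e-01, -3.09740688e+00,  2.84972700e-03]), 'contact_force': array([0.67350383, 0.23398698, 0.00624657]), 'wrist_torque': array([-0.00496495,  0.01238067,  0.01180673]), 'grip_force': 0.0, 'opening': 0.08525896238754535}
```

View pics/scene0.png

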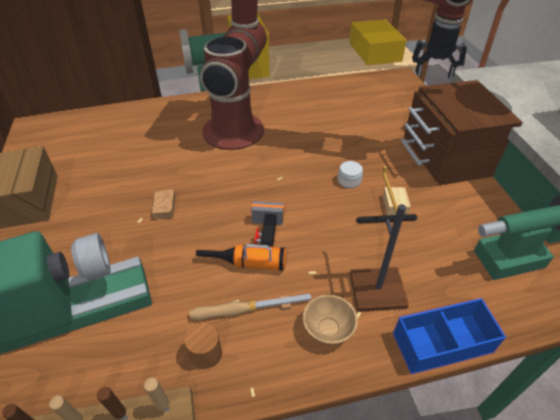

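View pics/top0.png

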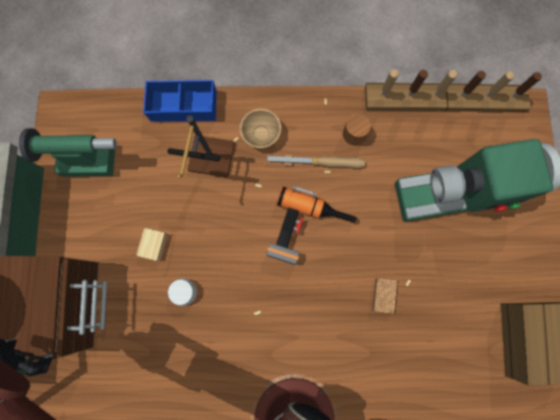

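The gun's nozzle points right at (355,219) in the top view. The chuck mouth faces left at about (435,185), and the hanger rod is near (200,140). I'll enlarge these areas for precise pixel positions.

```bash
python3 - <<'E'
import cv2,numpy as np
t=cv2.imread("pics/top0.png");s=cv2.imread("pics/scene0.png")
def crop(im,x,y,w,h,k):
    c=cv2.resize(im[y:y+h,x:x+w],None,fx=k,fy=k,interpolation=cv2.INTER_CUBIC)
    for i in range(0,w,10):
        cv2.line(c,(i*k,0),(i*k,4 if (x+i)%50 else 12),(255,255,255),1)
        if (x+i)%20==0: cv2.putText(c,str(x+i),(i*k,22),0,.35,(255,255,255),1)
    for j in range(0,h,10):
        cv2.line(c,(0,j*k),(5,j*k),(255,255,255),1)
        if (y+j)%20==0: cv2.putText(c,str(y+j),(6,j*k+4),0,.35,(255,255,255),1)
    return c
a=np.vstack([np.hstack([crop(t,260,180,100,100,4)[:300*1+100],crop(t,160,110,100,75,4)[:300]]) if 0 else np.hstack([crop(t,265,180,100,75,4),crop(t,160,110,100,75,4)]),
 np.hstack([crop(t,265,205,100,75,4),crop(t,390,145,100,75,4)])])
b=np.vstack([np.hstack([crop(s,190,200,100,75,4),crop(s,340,195,100,75,4)]),
 np.hstack([crop(s,340,240,100,75,4),crop(s,60,225,100,75,4)])])
cv2.imwrite("pics/a.png",a);cv2.imwrite("pics/b.png",b)
E
```

```text
(no output)
```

View pics/a.png

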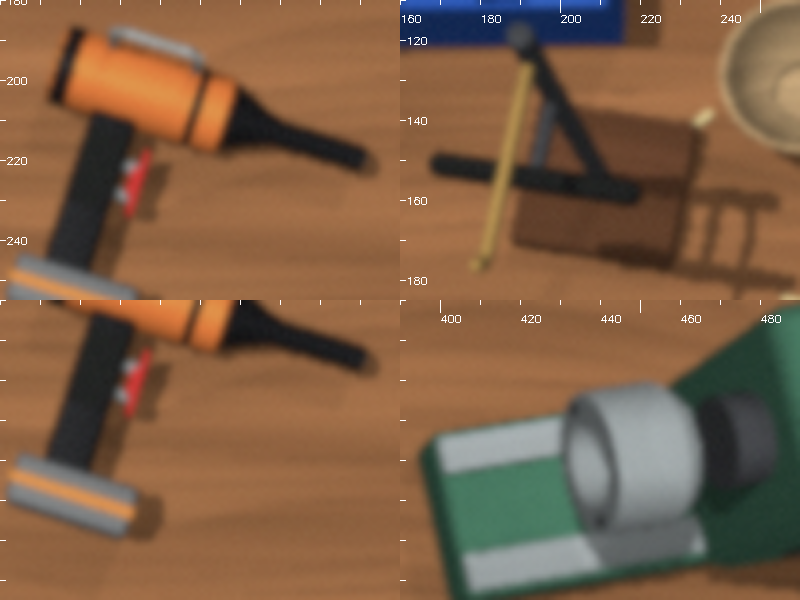

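View pics/b.png

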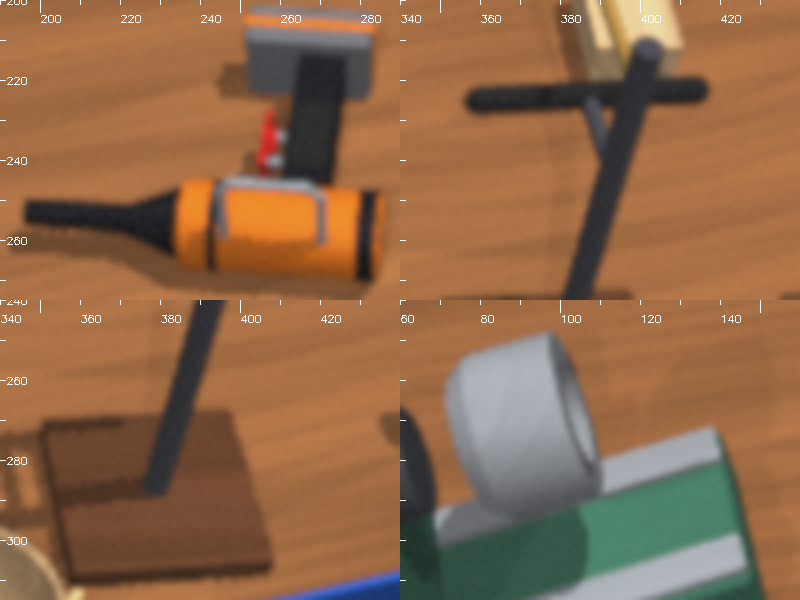

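The crops give usable keypoints: nozzle tip top (356,220) and scene (197,253), hook tip top (180.5,175.5), rod top (190,119) and (402,207.5), and chuck rim centre (437,185) and (104,253). Next I'll fit the poses.

```bash
cat > h.py <<'E'
import numpy as np,cv2
from scipy.optimize import least_squares
from scipy.spatial.transform import Rotation as Ro
C={"top":(np.array([[418.82194551,0,281.65436842],[0,418.82194551,209.17808813],[0,0,1]]),np.array([-0.07957645,0,0,0,0]),
 np.array([[-0.0018432706527574147,-0.9999476420714389,-0.010065558557273122],[-0.9838715814186835,0.0036138526658960734,-0.17883973648383755],[0.17886674825131685,0.009573566977799146,-0.9838267292492727]]),np.array([0.03422801,0.55979209,1.09850343])),
"scene":(np.array([[428.34380203,0,275.0787353],[0,428.34380203,213.19735717],[0,0,1]]),np.array([-0.07888004,0,0,0,0]),
np.array([[0.22024302762131223,0.9753760602214687,-0.011599565985147402],[0.7044350302941664,-0.16726679178478296,-0.6897775789778056],[-0.6747327596009064,0.1437475617632242,-0.7239284091734992]]),np.array([-0.14651276,-0.28558551,1.4812113]))}
def proj(c,X):
    K,D,R,t=C[c]; return cv2.projectPoints(np.atleast_2d(X).astype(float),cv2.Rodrigues(R)[0],t,K,D)[0][:,0]
def place(p,L):
    L=np.atleast_2d(L)/1000.; c,s=np.cos(p[2]),np.sin(p[2])
    return np.c_[p[0]+c*L[:,0]-s*L[:,1],p[1]+s*L[:,0]+c*L[:,1],L[:,2]]
def fit(obs,p0):
    f=lambda p:np.concatenate([(proj(c,place(p,l))[0]-uv) for c,l,uv in obs])
    r=least_squares(f,p0,loss="soft_l1"); return r.x,f(r.x).reshape(-1,2)
E
python3 - <<'E'
from h import *
T,S="top","scene"
gun=[(T,(171,65,28),(356.2,220)),(S,(171,65,28),(196.7,253)),(T,(-36,-88,56),(267.5,248.7)),(T,(49,-88,56),(298.5,258.2)),
(S,(49,-88,56),(251.2,204.5)),(S,(-36,-88,56),(284.5,207.5)),(T,(-18,85,96),(293.7,188.2)),(T,(38,85,96),(313.7,195.7)),
(S,(38,85,96),(246.2,245)),(S,(-18,85,96),(268.7,247)),(T,(28,23,41),(302.5,217.5)),(T,(28,-23,41),(297.5,234.2)),(S,(28,-23,41),(256.2,227)),(S,(28,23,41),(254.5,242.5))]
hook=[(T,(0,0,290),(190,118.7)),(T,(-133,0,274),(180.5,175.5)),(T,(-56,60,195),(169.5,150.8)),(T,(-56,-60,195),(218,157.5)),
(S,(0,0,290),(402,207.5)),(S,(-56,60,195),(415,217.5)),(S,(-56,-60,195),(358.7,220)),(S,(0,0,18),(378.7,287))]
lathe=[(T,(0,0,160),(437,185)),(S,(0,0,160),(104.2,253)),(T,(60,60,55),(398.7,179.2)),(T,(-60,60,55),(405,219)),(S,(-60,60,55),(138.7,256.7))]
for n,o,y in [("gun",gun,-1.8),("hook",hook,0.2),("lathe",lathe,0)]:
    best=min((fit(o,[.5,0,y+d]) for d in (0,1.57,3.14,-1.57)),key=lambda r:np.abs(r[1]).sum())
    print(n,best[0].round(4).tolist(),np.degrees(best[0][2]).round(1),best[1].round(1).tolist())
    if n=="gun":print(place(best[0],[(4,0,28),(171,65,28)]).round(3))
    if n=="hook":print(place(best[0],[(-133,0,274),(0,0,0)]).round(3))
    if n=="lathe":print(place(best[0],[(0,0,160),(0,25,160)]).round(3))
E
```

```text
gun [0.524, 0.0091, -1.8854] -108.0 [[-0.4, -0.1], [-0.5, -0.3], [0.1, -0.1], [-0.7, 0.1], [0.3, 0.1], [-1.6, -1.0], [0.1, -0.8], [0.2, -2.0], [-0.6, 0.1], [0.7, -0.3], [0.0, 0.3], [-0.0, -0.6], [0.3, -0.2], [-0.2, -2.2]]
[[ 0.523  0.005  0.028]
 [ 0.533 -0.174  0.028]]
hook [0.7282, 0.2386, -0.159] -9.1 [[-0.0, -0.8], [-0.7, 0.2], [1.0, -0.2], [-0.3, 0.0], [0.1, -0.9], [-1.6, -0.0], [0.4, 0.5], [0.0, -0.2]]
[[0.597 0.26  0.274]
 [0.728 0.239 0.   ]]
lathe [0.599, -0.3604, 0.1457] 8.3 [[-0.0, 0.6], [-0.1, 0.3], [-0.3, -2.5], [1.9, -0.1], [0.5, -1.7]]
[[ 0.599 -0.36   0.16 ]
 [ 0.595 -0.336  0.16 ]]
```

```bash
cat > ov.py <<'E'
from h import *
def circ(r,y): a=np.linspace(0,2*np.pi,40); return np.c_[r*np.cos(a),0*a+y,160+r*np.sin(a)]
def box(x0,x1,y0,y1,z): return np.array([(x0,y0,z),(x1,y0,z),(x1,y1,z),(x0,y1,z),(x0,y0,z)])
def cx(r,x): a=np.linspace(0,2*np.pi,40); return np.c_[0*a+x,65+r*np.cos(a),28+r*np.sin(a)]
L=lambda *p:np.array(p)
M={"lathe":[circ(46,0),circ(28,0),circ(46,-60),box(-60,60,-300,60,55)],
"hook":[L((0,0,18),(0,0,290)),L((0,0,260),(-124,0,260),(-133,0,274)),L((-56,-60,195),(-56,60,195)),box(-55,55,-60,60,18)],
"gun":[cx(28,-55),cx(28,70),cx(9,171),box(-36,49,-105,-71,56),box(-20,14,-75,37,45),L((-17,85,56),(-17,85,96),(37,85,96),(37,85,56)),L((28,-23,41),(28,23,41))]}
def tile(c,pose,x,y,w,h,k,img):
    im=cv2.resize(img[y:y+h,x:x+w],None,fx=k,fy=k,interpolation=cv2.INTER_CUBIC)
    for n,p in pose.items():
        for l in M[n]:
            uv=(proj(c,place(p,l))-[x,y]+.5)*k
            cv2.polylines(im,[np.int32(uv)],False,(255,255,0),1,cv2.LINE_AA)
    return im
E
python3 - <<'E'
from ov import *
P={"gun":[.524,.0091,-1.8854],"hook":[.7282,.2386,-.159],"lathe":[.599,-.3604,.1457]}
t=cv2.imread("pics/top0.png");s=cv2.imread("pics/scene0.png")
A=lambda c,i,x,y:tile(c,P,x,y,88,100,3,i)
o=np.vstack([np.hstack([A("top",t,275,180),A("top",t,160,100),A("top",t,390,140)]),np.hstack([A("scene",s,195,190),A("scene",s,345,205),A("scene",s,65,215)])])
cv2.imwrite("pics/o.png",o)
E
```

```text
(no output)
```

View pics/o.png

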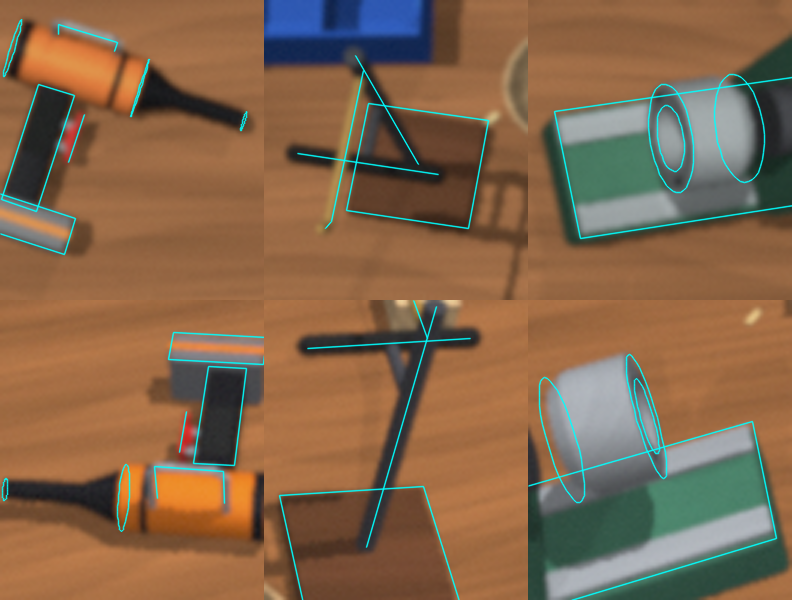

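The overlay matches all three objects to about 1 px, or roughly 2 mm. Now I'll write a helper that converts target poses into row numbers.

```bash
cat > go.py <<'E'
from h import *
from station import get_obs
G=[.524,.0091,-1.8854];H=[.7282,.2386,-.159];LA=[.599,-.3604,.1457]
def toolR(gyaw,sgn): # tool z down, y along sgn*gun x
    y=sgn*np.array([np.cos(gyaw),np.sin(gyaw),0]); z=np.array([0,0,-1.]); return np.c_[np.cross(y,z),y,z]
def tool_for(gp,z0,gyaw,sgn,off): # gun origin xy, z0; off: tool TCP in gun frame (mm)
    p=place([gp[0],gp[1],gyaw],off)[0]; p[2]+=z0; return p,toolR(gyaw,sgn)
def rows(p,R,o=None):
    o=o or get_obs(); R0=Ro.from_rotvec(o["tool_rot"]).as_matrix()
    return np.r_[Ro.from_matrix(R0.T@R).as_rotvec()/np.pi,R0.T@(np.array(p)-o["tool_pos"])/.3].round(4)
E
python3 - <<'E'
from go import *
o=get_obs();print(Ro.from_rotvec(o["tool_rot"]).as_matrix().round(2).tolist())
for s in (1,-1):
    for z in (.2,.1,.009):
        p,R=tool_for(G,0,G[2],s,(4,0,0)); p[2]=z; print(s,p.round(4),rows(p,R))
E
```

```text
[[-0.94, 0.33, -0.0], [0.33, 0.94, -0.0], [0.0, -0.0, -1.0]]
1 [0.5228 0.0053 0.2   ] [-1.0000e-04  9.0000e-04  9.9390e-01 -1.6409e+00 -1.4936e+00  1.0290e-01]
1 [0.5228 0.0053 0.1   ] [-1.0000e-04  9.0000e-04  9.9390e-01 -1.6409e+00 -1.4930e+00  4.3630e-01]
1 [0.5228 0.0053 0.009 ] [-1.0000e-04  9.0000e-04  9.9390e-01 -1.6410e+00 -1.4924e+00  7.3960e-01]
-1 [0.5228 0.0053 0.2   ] [-6.0000e-04 -1.0000e-04 -6.1000e-03 -1.6409e+00 -1.4936e+00  1.0290e-01]
-1 [0.5228 0.0053 0.1   ] [-6.0000e-04 -1.0000e-04 -6.1000e-03 -1.6409e+00 -1.4930e+00  4.3630e-01]
-1 [0.5228 0.0053 0.009 ] [-6.0000e-04 -1.0000e-04 -6.1000e-03 -1.6410e+00 -1.4924e+00  7.3960e-01]
```

>>> {"fn": "carry_out", "kwargs": {"rows": [[0, 0, 0, -0.1, -0.1, 0, -1], [0, 0, 0, -0.22, -0.2, 0, -1], [0, 0, 0, -0.33, -0.3, 0, -1], [0, 0, 0, -0.44, -0.4, 0, -1], [0, 0, 0, -0.55, -0.5, 0, -1]]}}

```text
t: 0.6
tool_pos: [0.3118, 0.393, 0.2307]
tool_rot: [-0.521, -3.098, 0.001]
contact_force: [0.2, 0.3, 0.0]
opening: 0.0857
grip_force: 0.0
```

>>> {"fn": "carry_out", "kwargs": {"rows": [[0, 0, 0, -0.11, -0.1, 0.01, -1], [0, 0, 0, -0.22, -0.2, 0.03, -1], [0, 0, 0, -0.33, -0.3, 0.05, -1], [0, 0, 0, -0.44, -0.4, 0.07, -1], [0, 0, -0.006, -0.55, -0.5, 0.1, -1]]}}

```text
t: 1.1
tool_pos: [0.4188, 0.1973, 0.2012]
tool_rot: [0.492, 3.102, 0.001]
contact_force: [1.0, 1.6, -0.1]
opening: 0.0851
grip_force: 0.0
```

>>> {"fn": "carry_out", "kwargs": {"rows": [[0, 0, 0, -0.11, -0.1, 0, -1], [0, 0, 0, -0.22, -0.2, 0.0, -1], [0, 0, 0, -0.33, -0.3, 0.05, -1], [0, 0, 0, -0.44, -0.4, 0.1, -1], [0, 0, 0, -0.54, -0.49, 0.13, -1]]}}

```text
t: 1.6
tool_pos: [0.5266, 0.007, 0.1606]
tool_rot: [-0.494, -3.101, 0.0]
contact_force: [0.4, 0.7, 0.4]
opening: 0.0857
grip_force: 0.0
```

>>> {"fn": "carry_out", "kwargs": {"rows": [[0, 0, 0, 0, 0, 0, -0.6], [0, 0, 0, 0, 0, 0, -0.6]]}}

```text
t: 1.8
tool_pos: [0.5264, 0.0084, 0.1614]
tool_rot: [-0.495, -3.1, -0.0]
contact_force: [0.2, -0.1, -0.1]
opening: 0.0683
grip_force: 0.0
```

```bash
python3 - <<'E'
from go import *
from station import get_image
import cv2
o=get_obs();print(o["t"],o["tool_pos"],o["opening"])
p,R=tool_for(G,0,G[2],-1,(4,0,0)); p[2]=.009; print(rows(p,R,o))
d=get_image("wrist");cv2.imwrite("pics/w1.png",d["img"])
X=place(G,[(4,0,45),(28,23,41),(28,-23,41),(-20,37,45),(-20,-71,45),(14,37,45)])
print(cv2.projectPoints(X,cv2.Rodrigues(d["R"])[0],d["t"],d["mtx"],d["D"])[0][:,0].round(0).tolist())
E
```

```text
1.8 [0.52635332 0.00838708 0.16139384] 0.06834813276838339
[-0.     -0.0007 -0.0007  0.0071 -0.0135  0.508 ]
[[277.0, 205.0], [251.0, 228.0], [250.0, 178.0], [304.0, 244.0], [306.0, 120.0], [267.0, 244.0]]
```

View pics/w1.png

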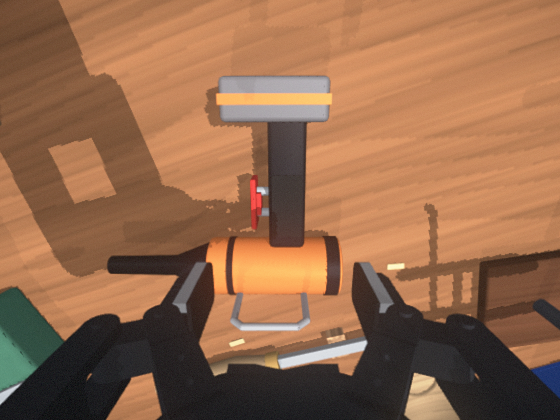

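The wrist view has the trigger at column 251, rows 176–230, which matches the projection. The gun is well aligned, so I'm descending and then closing gently.

>>> {"fn": "carry_out", "kwargs": {"rows": [[0, 0, 0, 0.007, -0.013, 0.12, -0.6], [0, 0, 0, 0.007, -0.013, 0.25, -0.6], [0, 0, 0, 0.007, -0.013, 0.38, -0.6], [0, 0, 0, 0.007, -0.013, 0.47, -0.6], [0, 0, 0, 0.007, -0.013, 0.516, -0.6]], "force": 9}}

```text
t: 2.35
tool_pos: [0.5212, 0.0075, 0.005]
tool_rot: [-0.489, -3.099, -0.0]
contact_force: [-0.3, 0.3, -0.5]
opening: 0.0684
grip_force: 0.0
```

>>> {"fn": "carry_out", "kwargs": {"rows": [[0, 0, 0, 0, 0, 0, -0.3], [0, 0, 0, 0, 0, 0, -0.2], [0, 0, 0, 0, 0, 0, -0.17], [0, 0, 0, 0, 0, 0, -0.17]], "force": 9}}

```text
t: 2.75
tool_pos: [0.525, 0.0058, 0.0094]
tool_rot: [0.492, 3.099, 0.0]
contact_force: [0.4, 0.6, 0.4]
opening: 0.0497
grip_force: 0.1
```

>>> {"fn": "carry_out", "kwargs": {"rows": [[0, 0, 0, 0, 0, 0, -0.12], [0, 0, 0, 0, 0, 0, -0.09], [0, 0, 0, 0, 0, 0, -0.09]], "force": 9}}

```text
t: 3.05
tool_pos: [0.5248, 0.0057, 0.0087]
tool_rot: [0.493, 3.1, 0.0]
contact_force: [0.5, -1.7, 4.7]
opening: 0.0463
grip_force: 2.8
```

>>> {"fn": "carry_out", "kwargs": {"rows": [[0, 0, 0, 0, 0, 0, -0.05], [0, 0, 0, 0, 0, 0, 0], [0, 0, 0, 0, 0, 0, 0], [0, 0, 0, 0, 0, 0, 0]], "force": 9}}

```text
t: 3.45
tool_pos: [0.5254, 0.0071, 0.0093]
tool_rot: [0.493, 3.099, 0.004]
contact_force: [0.5, 5.6, 8.1]
opening: 0.043
grip_force: 16.0
```

>>> {"fn": "carry_out", "kwargs": {"rows": [[0, 0, 0, 0, 0, 0, -0.03]], "force": 9}}

```text
t: 3.55
tool_pos: [0.5252, 0.0067, 0.009]
tool_rot: [0.493, 3.1, 0.003]
contact_force: [0.0, 2.2, 7.5]
opening: 0.0441
grip_force: 6.4
```

>>> {"fn": "carry_out", "kwargs": {"rows": [[0, 0, 0, 0, 0, 0, -0.02], [0, 0, 0, 0, 0, -0.01, -0.02], [0, 0, 0, 0, 0, -0.03, -0.02]]}}

```text
t: 3.85
tool_pos: [0.5216, 0.0063, 0.015]
tool_rot: [-0.492, -3.099, -0.0]
contact_force: [-0.2, 0.1, -2.9]
opening: 0.0441
grip_force: 6.8
```

>>> {"fn": "carry_out", "kwargs": {"rows": [[0, 0, 0, 0, 0, -0.05, -0.015], [0, 0, 0, 0, 0, -0.12, -0.015], [0, 0, 0, 0, 0, -0.2, -0.015], [0, 0, 0, 0, 0, -0.28, -0.015], [0, 0, 0, 0, 0, -0.36, -0.015]]}}

```text
t: 4.35
tool_pos: [0.5229, 0.0059, 0.1257]
tool_rot: [-0.493, -3.102, -0.0]
contact_force: [1.3, 0.3, -3.5]
opening: 0.0436
grip_force: 10.0
```

>>> {"fn": "carry_out", "kwargs": {"rows": [[0, 0, 0, 0, 0, -0.03, -0.015], [0, 0, 0, 0, 0, -0.04, -0.015]]}}

```text
t: 4.55
tool_pos: [0.5241, 0.0058, 0.138]
tool_rot: [0.492, 3.1, 0.0]
contact_force: [-0.8, 0.5, -2.9]
opening: 0.044
grip_force: 10.0
```

```bash
python3 - <<'E'
from go import *
from station import get_image
from ov import tile
o=get_obs();print(o["t"],o["tool_pos"],o["tool_rot"],o["opening"],o["grip_force"],o["contact_force"])
R0=Ro.from_rotvec(o["tool_rot"]).as_matrix();yaw=np.arctan2(-R0[1,1],-R0[0,1]);print(yaw)
off=np.array([2,0,8.])
c,s=np.cos(yaw),np.sin(yaw);g=o["tool_pos"]-np.array([[c,-s,0],[s,c,0],[0,0,1]])@off/1000
print("gun",g)
import ov
ims={k:get_image(k)["img"] for k in("top","scene")}
z=g[2]
import h
pl=h.place
def place2(p,L):
    X=pl(p,L);X[:,2]+=z;return X
ov.place=place2
P={"gun":[g[0],g[1],yaw]}
uv={k:h.proj(k,place2(P["gun"],[(60,0,28)]))[0].astype(int) for k in ims}
cv2.imwrite("pics/l.png",np.hstack([tile(k,P,max(0,uv[k][0]-66),max(0,uv[k][1]-75),132,150,3,ims[k]) for k in ims]))
E
```

```text
4.55 [0.52410498 0.00582185 0.13800489] [4.92469032e-01 3.10031591e+00 1.91705565e-04] 0.0439612442485995 9.97159481048584 [-0.78602938  0.47591642 -2.92478159]
-1.8858531098305487
gun [0.52472472 0.00772341 0.13000489]
```

View pics/l.png

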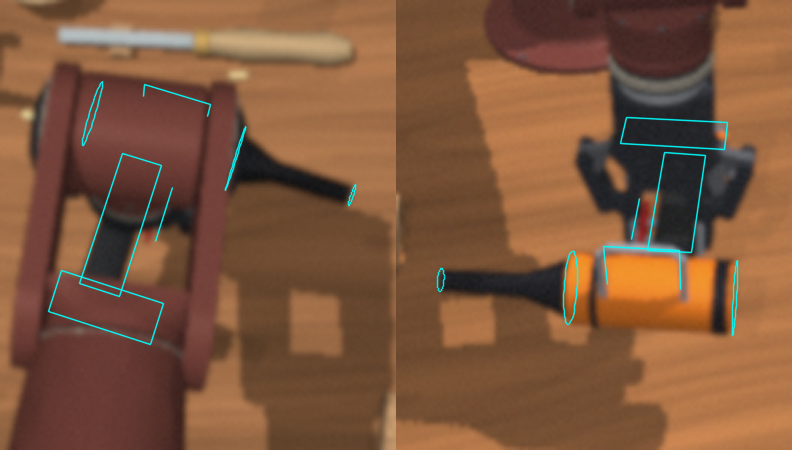

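```bash
cat >> go.py <<'E'
OFF=(2,0,8)
def gunpose(o=None):
    o=o or get_obs();R=Ro.from_rotvec(o["tool_rot"]).as_matrix();yaw=np.arctan2(-R[1,1],-R[0,1])
    g=place([0,0,yaw],OFF)[0]; return o["tool_pos"]-g,yaw
def point_to(pt_gun,world,yaw): # tool pose s.t. gun point is at world
    d=place([0,0,yaw],pt_gun)[0]; g=np.array(world)-d; return tool_for(g[:2],g[2],yaw,-1,OFF)
def aim(d): return point_to((171,65,28),place(LA,(0,d,160))[0],LA[2]-np.pi/2)
def hang(x,z): return point_to((10,85,93),place(H,(x,0,z))[0],H[2]-np.pi/2)
E
python3 - <<'E'
from go import *
for d in (100,25): print(d,aim(d)[0],rows(*aim(d)))
E
```

```text
100 [ 0.49563393 -0.10368721  0.14      ] [ 0.000e+00 -2.000e-04 -1.467e-01 -2.610e-02 -3.759e-01 -1.320e-02]
25 [ 0.50652281 -0.17789255  0.14      ] [ 0.000e+00 -2.000e-04 -1.467e-01 -1.373e-01 -5.998e-01 -1.320e-02]
```

>>> {"fn": "carry_out", "kwargs": {"rows": [[0, 0, -0.03, 0, -0.06, 0, -0.015], [0, 0, -0.06, 0, -0.14, 0, -0.015], [0, 0, -0.095, -0.01, -0.22, 0, -0.015], [0, 0, -0.125, -0.02, -0.3, -0.01, -0.015], [0, 0, -0.147, -0.026, -0.37, -0.013, -0.015]]}}

```text
t: 5.15
tool_pos: [0.4952, -0.1027, 0.1385]
tool_rot: [0.235, -3.13, -0.002]
contact_force: [-0.1, -0.2, -3.3]
opening: 0.0434
grip_force: 10.0
```

>>> {"fn": "carry_out", "kwargs": {"rows": [[0, 0, 0, 0, 0, 0, -0.015], [0, 0, 0, 0, 0, 0, -0.015]]}}

```text
t: 5.35
tool_pos: [0.4956, -0.1018, 0.1387]
tool_rot: [0.227, -3.131, -0.003]
contact_force: [-0.9, 0.6, -2.5]
opening: 0.0437
grip_force: 10.2
```

```bash
python3 - <<'E'
from go import *
o=get_obs();print(o["t"],o["opening"],o["grip_force"],rows(*aim(25)))
E
```

```text
5.35 0.04369990279342942 10.227458328008652 [ 6.000e-04 -8.000e-04 -2.000e-04  5.000e-04 -2.562e-01 -4.700e-03]
```

>>> {"fn": "carry_out", "kwargs": {"rows": [[0, 0, 0, 0, -0.06, -0.003, -0.015], [0, 0, 0, 0, -0.13, -0.004, -0.015], [0, 0, 0, 0, -0.2, -0.004, -0.015], [0, 0, 0, 0, -0.235, -0.004, -0.015], [0, 0, 0, 0, -0.256, -0.004, -0.015]]}}

```text
t: 5.85
tool_pos: [0.5077, -0.1778, 0.1409]
tool_rot: [0.23, -3.132, -0.002]
contact_force: [0.8, -1.2, -2.7]
opening: 0.0441
grip_force: 10.2
```

```bash
python3 - <<'E'
from go import *
import ov,h
from station import get_image
o=get_obs();print(o["t"],o["opening"],o["grip_force"],rows(*aim(25)))
g,yaw=gunpose(o);P={"gun":[g[0],g[1],yaw],"lathe":LA};pl=h.place
ov.place=lambda p,L:pl(p,L)+(np.array([0,0,g[2]]) if p is P["gun"] else 0)
cv2.imwrite("pics/c.png",np.hstack([ov.tile(k,P,x,y,100,130,4,get_image(k)["img"]) for k,x,y in(("top",340,130),("scene",70,180))]))
E
```

```text
5.85 0.044063499556072486 10.224042534828186 [ 0.0004 -0.0003  0.0003  0.004   0.0002  0.0028]
```

View pics/c.png

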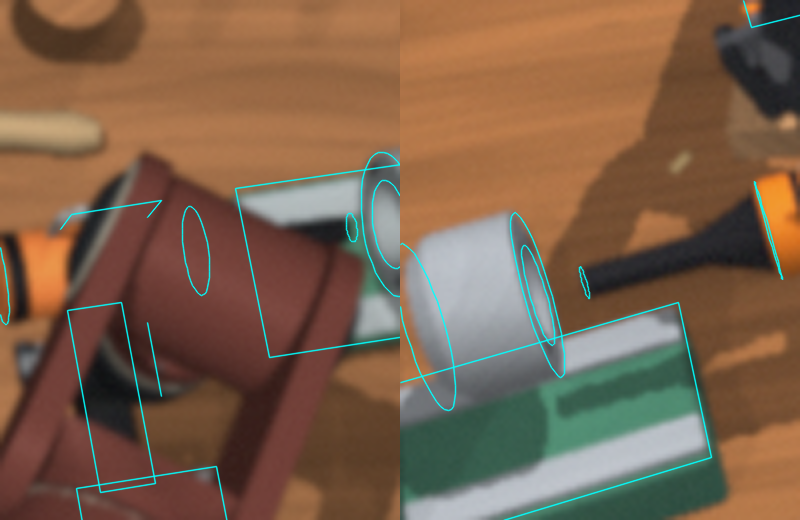

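Both views show the nozzle tip about 25 mm off the rim and on the axis. I'll hold the gentle stage, then go to full blast.

>>> {"fn": "carry_out", "kwargs": {"rows": [[0, 0, 0, 0, 0, 0, -0.015], [0, 0, 0, 0, 0, 0, -0.015], [0, 0, 0, 0, 0, 0, -0.015], [0, 0, 0, 0, 0, 0, -0.015], [0, 0, 0, 0, 0, 0, -0.015]]}}

```text
t: 6.45
tool_pos: [0.5078, -0.1778, 0.1417]
tool_rot: [-0.231, 3.133, -0.0]
contact_force: [0.3, 1.0, -3.6]
opening: 0.0436
grip_force: 10.2
```

>>> {"fn": "carry_out", "kwargs": {"rows": [[0, 0, 0, 0, 0, 0, -0.015], [0, 0, 0, 0, 0, 0, -0.015], [0, 0, 0, 0, 0, 0, -0.015], [0, 0, 0, 0, 0, 0, -0.015], [0, 0, 0, 0, 0, 0, -0.015]]}}

```text
t: 6.95
tool_pos: [0.5078, -0.178, 0.1416]
tool_rot: [-0.23, 3.133, 0.0]
contact_force: [-0.5, -0.2, -4.1]
opening: 0.0436
grip_force: 10.2
```

>>> {"fn": "carry_out", "kwargs": {"rows": [[0, 0, 0, 0, 0, 0, 0.2], [0, 0, 0, 0, 0, 0, 0.2], [0, 0, 0, 0, 0, 0, 0.2]], "force": 25}}

```text
t: 7.25
tool_pos: [0.5078, -0.178, 0.1416]
tool_rot: [-0.23, 3.133, 0.0]
contact_force: [0.4, 0.1, -3.6]
opening: 0.0383
grip_force: 29.9
```

Full blast is reached, with about 40 mm across and about 30 N. I'll hold it for about a second more, then ease off.

>>> {"fn": "carry_out", "kwargs": {"rows": [[0, 0, 0, 0, 0, 0, 0.2], [0, 0, 0, 0, 0, 0, 0.2], [0, 0, 0, 0, 0, 0, 0.2], [0, 0, 0, 0, 0, 0, 0.2], [0, 0, 0, 0, 0, 0, 0.2]]}}

```text
t: 7.75
tool_pos: [0.5078, -0.178, 0.1416]
tool_rot: [-0.231, 3.133, 0.0]
contact_force: [0.8, -0.2, -4.9]
opening: 0.0384
grip_force: 29.9
```

>>> {"fn": "carry_out", "kwargs": {"rows": [[0, 0, 0, 0, 0, 0, 0.2], [0, 0, 0, 0, 0, 0, 0.2], [0, 0, 0, 0, 0, 0, 0.2], [0, 0, 0, 0, 0, 0, 0.2]]}}

```text
t: 8.15
tool_pos: [0.5078, -0.178, 0.1416]
tool_rot: [-0.231, 3.133, -0.0]
contact_force: [0.6, 0.4, -3.4]
opening: 0.0387
grip_force: 29.9
```

>>> {"fn": "carry_out", "kwargs": {"rows": [[0, 0, 0, 0, 0, 0, -0.015], [0, 0, 0, 0, 0, 0, -0.015], [0, 0, 0, 0, 0, 0, -0.015], [0, 0, 0, 0, 0, 0, -0.015]], "force": 9}}

```text
t: 8.55
tool_pos: [0.5078, -0.178, 0.1416]
tool_rot: [-0.231, 3.133, -0.0]
contact_force: [0.1, 0.2, -3.9]
opening: 0.0435
grip_force: 12.7
```

>>> {"fn": "carry_out", "kwargs": {"rows": [[0, 0, 0, 0, 0, 0, -0.025], [0, 0, 0, 0, 0, 0, -0.025], [0, 0, 0, 0, 0, 0, -0.025]]}}

```text
t: 8.85
tool_pos: [0.5078, -0.178, 0.1416]
tool_rot: [0.231, -3.133, 0.0]
contact_force: [0.5, 0.3, -3.9]
opening: 0.0436
grip_force: 5.0
```

```bash
python3 - <<'E'
from go import *
o=get_obs();print(o["opening"],o["grip_force"])
print("back",rows(*aim(130)))
for x,z in((-210,287),(-108,287),(-108,262)): p,R=hang(x,z);print(x,z,p,rows(p,R))
E
```

```text
0.04363976230634187 4.978024587035179
back [ 0.     -0.      0.0004  0.0038  0.3511  0.0053]
-210 287 [0.43818775 0.2932067  0.202     ] [-0.0000e+00 -0.0000e+00  9.7400e-02 -3.0000e-04  1.5878e+00 -2.0130e-01]
-108 287 [0.53890113 0.27705695 0.202     ] [-0.     -0.      0.0974 -0.3245  1.4854 -0.2014]
-108 262 [0.53890113 0.27705695 0.177     ] [-0.     -0.      0.0974 -0.3245  1.4854 -0.118 ]
```

>>> {"fn": "carry_out", "kwargs": {"rows": [[0, 0, 0, 0, 0.05, 0, -0.02], [0, 0, 0, 0, 0.12, 0, -0.02], [0, 0, 0, 0, 0.2, 0, -0.02], [0, 0, 0, 0, 0.28, 0, -0.02], [0, 0, 0, 0, 0.36, 0, -0.02]]}}

```text
t: 9.35
tool_pos: [0.4915, -0.0695, 0.1415]
tool_rot: [0.231, -3.133, -0.001]
contact_force: [-0.4, -0.1, -4.6]
opening: 0.0433
grip_force: 6.7
```

>>> {"fn": "carry_out", "kwargs": {"rows": [[0, 0, 0.02, 0, 0.1, -0.03, -0.018], [0, 0, 0.04, 0, 0.22, -0.07, -0.018], [0, 0, 0.06, 0, 0.34, -0.11, -0.018], [0, 0, 0.08, 0, 0.46, -0.15, -0.018], [0, 0, 0.097, 0, 0.58, -0.2, -0.018]]}}

```text
t: 9.85
tool_pos: [0.4652, 0.103, 0.2017]
tool_rot: [-0.251, -3.131, -0.001]
contact_force: [1.3, 0.5, -3.0]
opening: 0.0436
grip_force: 8.0
```

```bash
python3 - <<'E'
from go import *
o=get_obs();print(o["opening"],o["grip_force"])
for x,z in((-210,287),(-108,287)): p,R=hang(x,z);print(x,z,p,rows(p,R))
E
```

```text
0.0435632659071835 8.041760176420212
-210 287 [0.43818775 0.2932067  0.202     ] [ 1.000e-04 -3.000e-04 -3.000e-04  1.901e-01  6.117e-01 -8.000e-04]
-108 287 [0.53890113 0.27705695 0.202     ] [ 1.000e-04 -3.000e-04 -3.000e-04 -1.499e-01  6.121e-01 -1.100e-03]
```

>>> {"fn": "carry_out", "kwargs": {"rows": [[0, 0, 0, 0.08, 0.1, 0, -0.018], [0, 0, 0, 0.15, 0.22, 0, -0.018], [0, 0, 0, 0.19, 0.35, 0, -0.018], [0, 0, 0, 0.19, 0.49, 0, -0.018], [0, 0, 0, 0.19, 0.61, 0, -0.018]]}}

```text
t: 10.35
tool_pos: [0.4378, 0.2932, 0.2018]
tool_rot: [0.245, 3.132, 0.001]
contact_force: [0.8, -0.3, -4.0]
opening: 0.0436
grip_force: 8.0
```

>>> {"fn": "carry_out", "kwargs": {"rows": [[0, 0, 0, 0, 0, 0, -0.018], [0, 0, 0, 0, 0, 0, -0.018], [0, 0, 0, 0, 0, 0, -0.018]]}}

```text
t: 10.65
tool_pos: [0.4385, 0.2903, 0.2013]
tool_rot: [-0.248, -3.131, 0.001]
contact_force: [0.1, -0.0, -4.2]
opening: 0.0435
grip_force: 8.1
```

```bash
cat > look.py <<'E'
from go import *
import ov,h,sys
from station import get_image
def look(f,w=100,hh=130,k=4,tx=170,ty=110,sx=330,sy=180):
    o=get_obs();print(o["t"],o["opening"],o["grip_force"],o["tool_pos"])
    for x,z in((-210,287),(-165,287),(-108,287),(-108,262)): print(x,z,rows(*hang(x,z),o))
    g,yaw=gunpose(o);P={"gun":[g[0],g[1],yaw],"hook":H};pl=h.place
    ov.place=lambda p,L:pl(p,L)+(np.array([0,0,g[2]]) if p is P["gun"] else 0)
    cv2.imwrite(f,np.hstack([ov.tile(c,P,x,y,w,hh,k,get_image(c)["img"]) for c,x,y in(("top",tx,ty),("scene",sx,sy))]))
E
python3 -c "from look import *;look('pics/h1.png',130,130,3,120,130,320,160)"
```

```text
10.65 0.04349712945581294 8.079898953437805 [0.43849588 0.29031162 0.20133902]
-210 287 [-0.0002 -0.0002  0.0003  0.0025  0.0094 -0.0022]
-165 287 [-0.0002 -0.0002  0.0003 -0.1475  0.0092 -0.0023]
-108 287 [-2.000e-04 -2.000e-04  3.000e-04 -3.375e-01  9.000e-03 -2.400e-03]
-108 262 [-2.000e-04 -2.000e-04  3.000e-04 -3.375e-01  9.100e-03  8.090e-02]
```

View pics/h1.png

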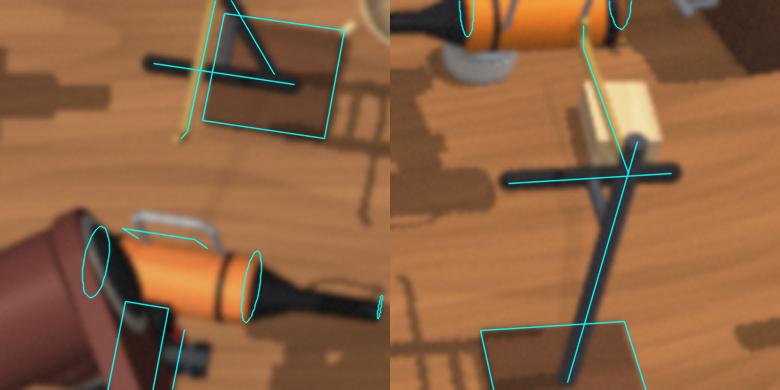

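The hook model fits, but the bail shows at about (178,218) in the crop against about (165,235) in the model. The gun may have pitched in the pinch, so I'll measure it numerically with colour masks.

```bash
cat > sil.py <<'E'
from go import *
import ov
from station import get_image
from ov import cx
HO=np.vstack([cx(28,x) for x in(-55,70)]); ST=np.array([(x,-88,56) for x in(-36,49)])
def Rx(p): return Ro.from_euler("x",p).as_matrix()
def gunpts(o,L,pitch,off=(0,0,0)):
    g,yaw=gunpose(o); Q=(np.atleast_2d(L)-(2,0,28))@Rx(pitch).T+(2,0,28)+np.array(off)
    return place([g[0],g[1],yaw],Q)+[0,0,g[2]]
def P(d,X): return cv2.projectPoints(X,cv2.Rodrigues(d["R"])[0],d["t"],d["mtx"],d["D"])[0][:,0]
def orange(im):
    h=cv2.cvtColor(im,cv2.COLOR_BGR2HSV); return cv2.inRange(h,(6,190,110),(16,255,255))
E
python3 - <<'E'
from sil import *
o=get_obs();D={k:get_image(k) for k in("top","scene","wrist")}
for k,d in D.items():
    cv2.imwrite(f"pics/n_{k}.png",d["img"]); m=orange(d["img"]); n,l,st,c=cv2.connectedComponentsWithStats(m)
    print(k,[(st[i].tolist(),c[i].round(1).tolist()) for i in range(1,n) if st[i][4]>40])
    for p in(0,-.15):
        print(p,"hull",cv2.boundingRect(np.float32(P(d,gunpts(o,HO,p)))),"stripe",P(d,gunpts(o,ST,p)).round(1).tolist(),"bail",P(d,gunpts(o,[(-18,85,97),(38,85,97)],p)).round(1).tolist(),"noz",P(d,gunpts(o,[(171,65,28)],p)).round(1).tolist())
E
python3 - <<'E'
import cv2,numpy as np
t=[cv2.imread(f"pics/n_{k}.png") for k in("top","scene","wrist")]
r=lambda im,x,y,w,h,k:cv2.resize(im[y:y+h,x:x+w],None,fx=k,fy=k,interpolation=cv2.INTER_CUBIC)
top=np.hstack([r(t[0],120,160,130,100,3),r(t[1],320,110,130,100,3)])
w=cv2.resize(t[2],(400,300)); o=np.zeros((600,780,3),np.uint8);o[:300]=top;o[300:,:400]=w
cv2.imwrite("pics/n.png",o)
E
```

```text
top []
0 hull (147, 204, 60, 33) stripe [[142.1, 283.0], [179.1, 289.4]] bail [[160.1, 205.3], [184.9, 209.2]] noz [[246.3, 231.7]]
-0.15 hull (148, 205, 60, 33) stripe [[140.6, 280.7], [178.1, 287.1]] bail [[162.7, 202.3], [187.2, 206.1]] noz [[246.7, 232.5]]
scene [([344, 155, 11, 21, 174], [349.3, 164.9]), ([357, 157, 27, 19, 387], [371.2, 167.0]), ([387, 160, 5, 15, 64], [389.0, 167.1])]
0 hull (342, 145, 58, 27) stripe [[375.6, 112.6], [343.5, 113.8]] bail [[388.1, 140.0], [363.7, 141.0]] noz [[302.8, 161.9]]
-0.15 hull (342, 148, 57, 27) stripe [[376.8, 109.4], [344.3, 110.7]] bail [[388.0, 147.3], [363.7, 148.4]] noz [[302.6, 164.9]]
wrist []
0 hull (126, 341, 286, 124) stripe [[412.7, 75.2], [118.0, 75.9]] bail [[338.9, 609.4], [178.0, 608.2]] noz [[-28.3, 392.5]]
-0.15 hull (136, 329, 268, 115) stripe [[430.7, 91.0], [95.5, 91.7]] bail [[332.0, 573.0], [190.8, 572.2]] noz [[-13.5, 377.7]]
```

View pics/n.png

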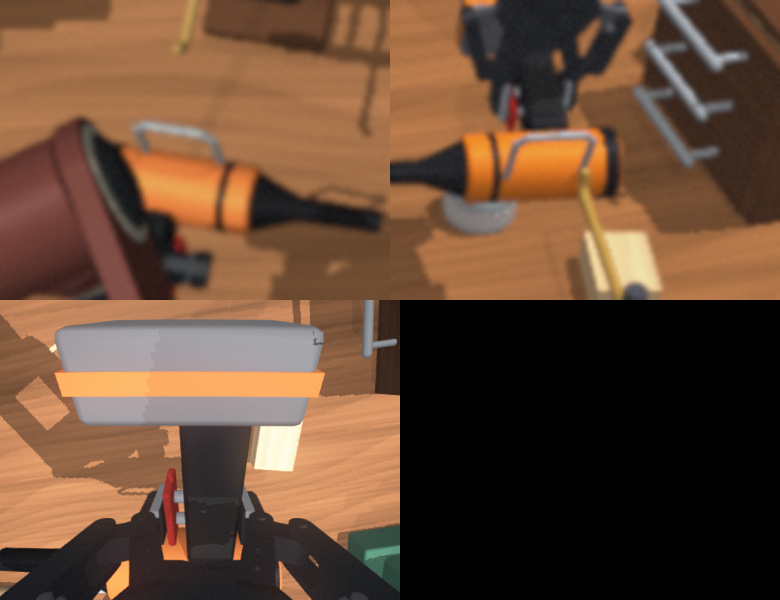

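The last picture shows the bail bar at scene (362–387, 154) and the wrist stripe at row 118, wider than modelled. The gun has pitched barrel-down by about 0.28 rad in the pinch. I'll fit that and compensate with a tool tilt.

```bash
cat >> sil.py <<'E'
def gunfull(o,L,p): # full tool orientation; p=(pitch,dx,dy,dz mm) ; returns world pts
    R=Ro.from_rotvec(o["tool_rot"]).as_matrix(); B=np.c_[-R[:,1],-np.cross(R[:,1],R[:,2])*1,-R[:,2]]
    B[:,1]=np.cross(B[:,2],B[:,0])
    Q=(np.atleast_2d(L)-(2,0,28))@Rx(p[0]).T+np.array(p[1:])+(0,0,20)
    return o["tool_pos"]+Q/1000@B.T
E
python3 - <<'E'
from sil import *
o=get_obs();D={k:get_image(k) for k in("top","scene","wrist")}
obs=[("wrist",(-36,-88,56),(452,118),.3),("wrist",(49,-88,56),(80,118),.3),
("scene",(-18,85,97),(387.3,154.5),1),("scene",(38,85,97),(361.7,154.5),1),("top",(-18,85,97),(165.7,202),1),("top",(38,85,97),(191,204.3),1),
("top",(171,65,28),(246,233),1)]
f=lambda p:np.concatenate([w*(P(D[k],gunfull(o,l,p))[0]-uv) for k,l,uv,w in obs])
r=least_squares(f,[-.2,0,0,0],loss="soft_l1");print(r.x,f(r.x).round(1).reshape(-1,2).tolist(),r.cost)
p=r.x;np.save("p.npy",p)
print("bail under",gunfull(o,(10,85,93),p),"predicted pitch0",gunfull(o,(10,85,93),(0,0,0,0)))
E
```

```text
[-0.29105868 -0.88409649 -0.42496008 -1.47422046] [[-0.6, -0.2], [-0.4, -0.0], [0.7, -0.1], [2.2, 1.0], [-0.9, -1.3], [-2.1, 0.1], [0.5, 0.9]] 5.096621730739543
bail under [[0.53636686 0.26715303 0.25812351]] predicted pitch0 [[0.52175279 0.26859888 0.28672069]]
```

```bash
cat >> sil.py <<'E'
def hangp(x,z,p,extra=0.,o=None):
    yaw=H[2]-np.pi/2; B=Ro.from_euler("z",yaw).as_matrix()@Rx(-p[0]+extra)
    Q=(np.array((10,85,93.))-(2,0,28))@Rx(p[0]).T+np.array(p[1:])+(0,0,20)
    pos=place(H,(x,0,z))[0]-B@Q/1000; y=-B[:,0];zz=-B[:,2]
    return rows(pos,np.c_[np.cross(y,zz),y,zz],o),pos
E
python3 - <<'E'
from sil import *
p=np.load("p.npy")
for x,z in((-210,288),(-165,288),(-108,288),(-108,262)): print(x,z,*hangp(x,z,p))
E
```

```text
-210 288 [ 0.0001 -0.0926  0.0001 -0.0144  0.0062 -0.0122] [0.44369894 0.29142757 0.20537535]
-165 288 [ 1.000e-04 -9.260e-02  1.000e-04 -1.644e-01  6.200e-03 -1.220e-02] [0.48813131 0.28430268 0.20537535]
-108 288 [ 1.000e-04 -9.260e-02  1.000e-04 -3.544e-01  6.100e-03 -1.210e-02] [0.54441232 0.27527782 0.20537535]
-108 262 [ 1.000e-04 -9.260e-02  1.000e-04 -3.544e-01  6.100e-03  7.450e-02] [0.54441232 0.27527782 0.17937535]
```

>>> {"fn": "carry_out", "kwargs": {"rows": [[0, 0, 0, 0, 0, 0, -0.012], [0, -0.025, 0, -0.004, 0.002, -0.003, -0.012], [0, -0.05, 0, -0.008, 0.004, -0.006, -0.012], [0, -0.075, 0, -0.012, 0.006, -0.01, -0.012], [0, -0.093, 0, -0.014, 0.006, -0.012, -0.012]]}}

```text
t: 11.55
tool_pos: [0.4431, 0.2919, 0.2053]
tool_rot: [0.224, 2.839, -0.033]
contact_force: [0.0, -0.7, -3.4]
opening: 0.0436
grip_force: 11.6
```

>>> {"fn": "carry_out", "kwargs": {"rows": [[0, 0, 0, 0, 0, 0, -0.012], [0, 0, 0, 0, 0, 0, -0.012]]}}

```text
t: 11.75
tool_pos: [0.4432, 0.2918, 0.2052]
tool_rot: [0.225, 2.843, -0.033]
contact_force: [0.8, -0.3, -3.2]
opening: 0.0434
grip_force: 11.5
```

```bash
cat > trk.py <<'E'
from sil import *
def orangecheck(o,p,save=None):
    out={}
    for k in("scene","top"):
        d=get_image(k); 
        if save: cv2.imwrite(f"pics/{save}_{k}.png",d["img"])
        m=orange(d["img"]); hull=P(d,gunfull(o,HO,p)); out[k]=(cv2.boundingRect(m),cv2.boundingRect(np.float32(hull)))
    d=get_image("wrist");h=cv2.cvtColor(d["img"],cv2.COLOR_BGR2HSV)
    m=cv2.inRange(h,(8,120,170),(18,255,255));m[200:]=0;n,l,st,c=cv2.connectedComponentsWithStats(m);i=1+np.argmax(st[1:,4])
    out["stripe"]=(c[i].round(1).tolist(),st[i].tolist(),P(d,gunfull(o,ST,p)).round(1).tolist()); return out
E
python3 - <<'E'
from trk import *
p=np.load("p.npy");o=get_obs();print(o["grip_force"],o["opening"])
print(orangecheck(o,p,"m1"))
for x,z in((-210,288),(-108,288)): print(x,z,*hangp(x,z,p,0,o))
E
```

```text
11.537715196609497 0.0434215823544146
{'scene': ((346, 146, 49, 24), (343, 144, 59, 27)), 'top': ((0, 0, 0, 0), (145, 205, 61, 33)), 'stripe': ([322.2, 124.8], [0, 0, 560, 200, 41499], [[451.3, 112.9], [78.5, 113.9]])}
-210 288 [ 0.0001 -0.0001  0.0004 -0.002  -0.001  -0.0001] [0.44369894 0.29142757 0.20537535]
-108 288 [ 1.000e-04 -1.000e-04  4.000e-04 -3.278e-01 -1.500e-03  9.740e-02] [0.54441232 0.27527782 0.20537535]
```

>>> {"fn": "carry_out", "kwargs": {"rows": [[0, 0, 0, -0.04, 0, 0.018, -0.012], [0, 0, 0, -0.08, 0, 0.03, -0.012], [0, 0, 0, -0.12, 0, 0.042, -0.012], [0, 0, 0, -0.16, 0, 0.053, -0.012], [0, 0, 0, -0.19, 0, 0.062, -0.012]]}}

```text
t: 12.4
tool_pos: [0.5042, 0.2819, 0.2038]
tool_rot: [0.226, 2.841, -0.033]
contact_force: [0.6, -0.5, -3.8]
opening: 0.0437
grip_force: 11.6
```

```bash
python3 - <<'E'
from trk import *
p=np.load("p.npy");o=get_obs();print(o["grip_force"],o["contact_force"])
print(gunfull(o,[(10,85,93),(10,65,56)],p).round(4),place(H,(-133,0,274)))
for k in("scene","top"): cv2.imwrite(f"pics/q_{k}.png",get_image(k)["img"])
# local height check: bail bar bright pixels columns in scene
im=cv2.imread("pics/q_scene.png");d=get_image("scene")
uv=P(d,gunfull(o,[(-5,85,96),(10,85,96),(25,85,96)],p));print(uv.round(1).tolist())
g=cv2.cvtColor(im,cv2.COLOR_BGR2HSV)
for u,v in uv.round().astype(int): print(u,[(v+j,*g[v+j,u].tolist()) for j in range(-7,8)])
for x,z in((-108,286),(-108,262)): print(x,z,*hangp(x,z,p,0,o))
E
```

```text
11.559084355831146 [ 0.59724613 -0.48904393 -3.76231012]
[[0.5812 0.2624 0.2865]
 [0.5615 0.2655 0.2495]] [[0.59687765 0.25965801 0.274     ]]
[[390.5, 157.3], [383.7, 157.6], [376.9, 158.0]]
390 [(np.int64(150), 12, 138, 107), (np.int64(151), 13, 138, 109), (np.int64(152), 12, 142, 111), (np.int64(153), 13, 142, 111), (np.int64(154), 13, 131, 111), (np.int64(155), 8, 53, 125), (np.int64(156), 170, 5, 161), (np.int64(157), 115, 9, 162), (np.int64(158), 173, 8, 125), (np.int64(159), 12, 89, 112), (np.int64(160), 13, 139, 121), (np.int64(161), 13, 153, 142), (np.int64(162), 13, 165, 178), (np.int64(163), 13, 198, 220), (np.int64(164), 14, 210, 237)]
384 [(np.int64(151), 113, 15, 70), (np.int64(152), 120, 7, 73), (np.int64(153), 105, 13, 79), (np.int64(154), 110, 9, 86), (np.int64(155), 114, 12, 103), (np.int64(156), 105, 14, 145), (np.int64(157), 105, 15, 171), (np.int64(158), 113, 15, 139), (np.int64(159), 110, 18, 83), (np.int64(160), 120, 20, 50), (np.int64(161), 150, 23, 44), (np.int64(162), 8, 123, 81), (np.int64(163), 12, 195, 165), (np.int64(164), 14, 212, 230), (np.int64(165), 15, 200, 236)]
377 [(np.int64(151), 0, 7, 35), (np.int64(152), 0, 6, 40), (np.int64(153), 120, 11, 47), (np.int64(154), 120, 10, 49), (np.int64(155), 120, 8, 62), (np.int64(156), 107, 15, 122), (np.int64(157), 106, 16, 179), (np.int64(158), 110, 15, 156), (np.int64(159), 105, 16, 98), (np.int64(160), 113, 19, 55), (np.int64(161), 128, 24, 42), (np.int64(162), 4, 74, 55), (np.int64(163), 11, 175, 140), (np.int64(164), 13, 210, 222), (np.int64(165), 15, 211, 239)]
-108 286 [-0.000e+00  3.000e-04  1.000e-04 -1.297e-01 -6.000e-04  4.050e-02] [0.54441232 0.27527782 0.20337535]
-108 262 [-0.000e+00  3.000e-04  1.000e-04 -1.067e-01 -5.000e-04  1.171e-01] [0.54441232 0.27527782 0.17937535]
```

The bail bar is within 0.5 px of the model, so I'll thread it over the tip.

>>> {"fn": "carry_out", "kwargs": {"rows": [[0, 0, 0, -0.03, 0, 0.01, -0.012], [0, 0, 0, -0.06, 0, 0.019, -0.012], [0, 0, 0, -0.09, 0, 0.028, -0.012], [0, 0, 0, -0.115, 0, 0.036, -0.012], [0, 0, 0, -0.13, 0, 0.041, -0.012]]}}

```text
t: 13.05
tool_pos: [0.5439, 0.2757, 0.2033]
tool_rot: [0.225, 2.841, -0.033]
contact_force: [-0.3, -0.0, -2.9]
opening: 0.0434
grip_force: 11.6
```

>>> {"fn": "carry_out", "kwargs": {"rows": [[0, 0, 0, 0, 0, 0, -0.012]]}}

```text
t: 13.15
tool_pos: [0.5436, 0.2757, 0.2032]
tool_rot: [0.226, 2.841, -0.033]
contact_force: [0.1, 1.2, -4.1]
opening: 0.0433
grip_force: 11.6
```

```bash
python3 - <<'E'
from trk import *
p=np.load("p.npy");o=get_obs();print(o["grip_force"],o["contact_force"])
print(gunfull(o,[(10,85,93)],p).round(4),orangecheck(o,p)["scene"])
for z in(270,265,263): print(z,*hangp(-108,z,p,0,o))
E
```

```text
11.554949283599854 [ 0.08673398  1.1755632  -4.07163488]
[[0.6207 0.2562 0.2859]] ((355, 137, 52, 64), (351, 173, 63, 29))
270 [ 0.      0.0003  0.0002  0.0125 -0.0008  0.0512] [0.54441232 0.27527782 0.18737535]
265 [ 0.      0.0003  0.0002  0.0173 -0.0008  0.0672] [0.54441232 0.27527782 0.18237535]
263 [ 0.      0.0003  0.0002  0.0192 -0.0008  0.0736] [0.54441232 0.27527782 0.18037535]
```

No contact so far. I'll lower it onto the arm in steps and watch the force.

>>> {"fn": "carry_out", "kwargs": {"rows": [[0, 0, 0, 0.004, 0, 0.016, -0.012], [0, 0, 0, 0.008, 0, 0.032, -0.012], [0, 0, 0, 0.012, 0, 0.046, -0.012], [0, 0, 0, 0.014, 0, 0.056, -0.012], [0, 0, 0, 0.016, 0, 0.062, -0.012]]}}

```text
t: 13.8
tool_pos: [0.5435, 0.2757, 0.1833]
tool_rot: [0.225, 2.842, -0.034]
contact_force: [-0.7, -0.4, -3.5]
opening: 0.0433
grip_force: 11.5
```

>>> {"fn": "carry_out", "kwargs": {"rows": [[0, 0, 0, 0.001, 0, 0.004, -0.012], [0, 0, 0, 0.001, 0, 0.006, -0.012], [0, 0, 0, 0.002, 0, 0.008, -0.012]]}}

```text
t: 14.1
tool_pos: [0.5441, 0.2758, 0.1818]
tool_rot: [0.225, 2.841, -0.033]
contact_force: [-0.6, -0.5, -4.5]
opening: 0.0433
grip_force: 11.5
```

>>> {"fn": "carry_out", "kwargs": {"rows": [[0, 0, 0, 0.001, 0, 0.003, -0.012], [0, 0, 0, 0.002, 0, 0.006, -0.012], [0, 0, 0, 0.002, 0, 0.008, -0.012], [0, 0, 0, 0.002, 0, 0.008, -0.012]]}}

```text
t: 14.5
tool_pos: [0.5448, 0.2758, 0.1802]
tool_rot: [0.225, 2.839, -0.032]
contact_force: [1.5, -0.2, -1.0]
opening: 0.0428
grip_force: 12.2
```

The bar now carries the load, with the wrist force down from −4 to −1 N. I'll release slowly.

>>> {"fn": "carry_out", "kwargs": {"rows": [[0, 0, 0, 0, 0, 0, -0.025], [0, 0, 0, 0, 0, 0, -0.04], [0, 0, 0, 0, 0, 0, -0.06], [0, 0, 0, 0, 0, 0, -0.08], [0, 0, 0, 0, 0, 0, -0.1]]}}

```text
t: 15.0
tool_pos: [0.5436, 0.2757, 0.1786]
tool_rot: [0.225, 2.842, -0.034]
contact_force: [1.6, -1.2, -2.3]
opening: 0.0469
grip_force: 2.9
```

>>> {"fn": "carry_out", "kwargs": {"rows": [[0, 0, 0, 0, 0, 0, -0.12], [0, 0, 0, 0, 0, 0, -0.2], [0, 0, 0, 0, 0, 0, -0.4], [0, 0, 0, 0, 0, 0, -0.7], [0, 0, 0, 0, 0, 0, -1]]}}

```text
t: 15.5
tool_pos: [0.5442, 0.2759, 0.1795]
tool_rot: [0.225, 2.841, -0.033]
contact_force: [0.1, 0.4, 0.1]
opening: 0.0845
grip_force: 0.0
```

>>> {"fn": "carry_out", "kwargs": {"rows": [[0, 0, 0, 0, 0, 0, -1], [0, 0, 0, 0, 0, 0, -1], [0, 0, 0, 0, 0, 0, -1], [0, 0, 0, 0, 0, 0, -1], [0, 0, 0, 0, 0, 0, -1]]}}

```text
t: 16.0
tool_pos: [0.544, 0.2757, 0.1791]
tool_rot: [0.225, 2.841, -0.033]
contact_force: [-0.8, 0.7, -0.5]
opening: 0.0852
grip_force: 0.0
```

```bash
python3 - <<'E'
from trk import *
o=get_obs();print(o["t"],o["grip_force"],o["opening"],o["contact_force"])
def gunhang(L,a,x=-108): # gun frame hung on bar, pitch a
    B=Ro.from_euler("z",H[2]-np.pi/2).as_matrix()@Rx(a)
    return place(H,(x,0,264))[0]+(np.atleast_2d(L)-(10.,85,93))/1000@B.T
for k in("scene","top"):
    d=get_image(k);cv2.imwrite(f"pics/r_{k}.png",d["img"]);m=orange(d["img"])
    n,l,st,c=cv2.connectedComponentsWithStats(m);print(k,[(st[i].tolist()) for i in range(1,n) if st[i][4]>30])
    for a in(0,.25,.5,.75): print(a,cv2.boundingRect(np.float32(P(d,gunhang(HO,a)))),P(d,gunhang([(10,-88,56)],a)).round().tolist())
d=get_image("wrist");cv2.imwrite("pics/r_wrist.png",d["img"])
for a in(0,.25,.5,.75): print("wrist",a,P(d,gunhang([(-36,-88,56),(49,-88,56)],a)).round().tolist())
h=cv2.cvtColor(d["img"],cv2.COLOR_BGR2HSV);m=cv2.inRange(h,(10,120,190),(19,190,255));print(np.c_[np.arange(0,420,20),[ (m[i:i+20]>0).sum() for i in range(0,420,20)]].tolist())
E
```

```text
16.0 0.0 0.0851594711522391 [-0.83164537  0.74534086 -0.4971566 ]
scene [[371, 193, 24, 23, 413], [402, 192, 7, 7, 37], [357, 194, 12, 22, 194], [397, 201, 13, 13, 69]]
0 (350, 180, 62, 29) [[367.0, 144.0]]
0.25 (351, 186, 63, 29) [[365.0, 160.0]]
0.5 (352, 191, 64, 29) [[365.0, 178.0]]
0.75 (354, 194, 65, 30) [[367.0, 195.0]]
top []
0 (157, 166, 58, 31) [[172.0, 243.0]]
0.25 (159, 160, 58, 31) [[178.0, 238.0]]
0.5 (161, 153, 57, 31) [[184.0, 230.0]]
0.75 (161, 146, 58, 31) [[189.0, 219.0]]
wrist 0 [[454.0, 122.0], [73.0, 122.0]]
wrist 0.25 [[388.0, 125.0], [152.0, 125.0]]
wrist 0.5 [[358.0, 148.0], [189.0, 148.0]]
wrist 0.75 [[342.0, 179.0], [209.0, 179.0]]
[[0, 4694], [20, 4172], [40, 4691], [60, 5379], [80, 5794], [100, 5700], [120, 5933], [140, 9217], [160, 8669], [180, 7860], [200, 6602], [220, 5249], [240, 5305], [260, 6476], [280, 3546], [300, 5442], [320, 2096], [340, 705], [360, 56], [380, 14], [400, 0]]
```

The masks show the gun hanging, leaning at about 0.5 rad as expected. Now I'll withdraw along the tool axis.

>>> {"fn": "carry_out", "kwargs": {"rows": [[0, 0, 0, 0, 0, -0.04, -1], [0, 0, 0, 0, 0, -0.1, -1], [0, 0, 0, 0, 0, -0.18, -1], [0, 0, 0, 0, 0, -0.27, -1], [0, 0, 0, 0, 0, -0.36, -1]]}}

```text
t: 16.65
tool_pos: [0.5128, 0.2807, 0.2844]
tool_rot: [0.225, 2.841, -0.032]
contact_force: [-0.8, -1.4, 0.7]
opening: 0.0857
grip_force: 0.0
```

>>> {"fn": "carry_out", "kwargs": {"rows": [[0, 0, 0, 0.06, 0, -0.06, -1], [0, 0, 0, 0.13, 0, -0.1, -1], [0, 0, 0, 0.2, 0, -0.1, -1], [0, 0, 0, 0.25, 0, -0.1, -1], [0, 0, 0, 0.25, 0, -0.1, -1]]}}

```text
t: 17.15
tool_pos: [0.4324, 0.2935, 0.2894]
tool_rot: [0.222, 2.842, -0.033]
contact_force: [-0.3, -0.1, 0.3]
opening: 0.0855
grip_force: 0.0
```

```bash
python3 - <<'E'
from trk import *
o=get_obs();print(o["t"],o["tool_pos"],o["contact_force"],o["dq"].round(3))
a=get_image("scene")["img"]
m=orange(a);n,l,st,c=cv2.connectedComponentsWithStats(m);print([(st[i].tolist()) for i in range(1,n) if st[i][4]>30])
b=cv2.imread("pics/scene0.png");df=cv2.absdiff(a,b).max(2)
for nm,(u,v) in dict(bowl=(330,320),blank=(202,342),gouge=(250,307),cork=(163,205),wax=(350,174),offcut=(398,198)).items(): print(nm,np.percentile(df[v-15:v+15,u-20:u+20],[50,90]))
E
```

```text
17.15 [0.43239239 0.29354617 0.2893634 ] [-0.31341514 -0.07799891  0.31226197] [-0.022  0.032 -0.03  -0.011 -0.021 -0.016]
[[371, 193, 24, 23, 428], [402, 192, 7, 7, 37], [357, 194, 12, 22, 200], [397, 201, 13, 13, 68]]
bowl [4. 5.]
blank [3. 5.]
gouge [4. 5.]
cork [4. 5.]
wax [4. 6.]
offcut [ 49. 111.]
```

>>> {"fn": "carry_out", "kwargs": {"rows": [[0, 0, 0, 0, 0, 0, -1], [0, 0, 0, 0, 0, 0, -1], [0, 0, 0, 0, 0, 0, -1], [0, 0, 0, 0, 0, 0, -1], [0, 0, 0, 0, 0, 0, -1]]}}

```text
t: 17.7
tool_pos: [0.4341, 0.2932, 0.2896]
tool_rot: [0.225, 2.841, -0.033]
contact_force: [0.0, 0.0, -0.1]
opening: 0.0859
grip_force: 0.0
```

```bash
python3 - <<'E'
from trk import *
a=get_image("scene")["img"]
m=orange(a);n,l,st,c=cv2.connectedComponentsWithStats(m);print([(st[i].tolist()) for i in range(1,n) if st[i][4]>30])
E
```

```text
[[371, 193, 24, 23, 430], [402, 192, 7, 7, 40], [357, 194, 12, 22, 200], [397, 201, 13, 13, 70]]
```

```bash
python3 -c "from station import finish_job;print(finish_job())"
```

```text
the job is handed in; nothing more can be done
None
```

I blew the chuck for a little over a second on the gentle stage and about a second on full blast, and the gun now hangs still on the hook. The job is handed in at about 18 s. Two risks: the pinch reading briefly touched 16 N at pick-up, over the 13 N pressure point, and I couldn't see the plywood offcut behind the gun in the last check.

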